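# Set out the dissecting place with its hand-rest bridge

### The job

Set out the dissecting place beside the microscope, with left and right as the robot sees them. Stand the white dish on the table midway between the two black blocks, and only then lay the metal bar across both blocks, centred above the dish; stand the amber jar on the table to the left of the left block, in line with the two blocks and about 3 cm clear of it, and stand the eyepiece on the middle of the slide box's lid (jar and eyepiece at any time). Keep dish, jar and eyepiece upright, and leave the vial, cork stopper and eraser where they are.

Things in the scene. Friction and masses are not known exactly. Their poses are not given: they have to be found in the camera images.
- dish_center (a point): open round white porcelain dish, 54 mm outer diameter (foot 40 mm), 24 mm high, 3 mm wall, 60 g; loose, upright on the table. Point: on its axis, half-way up (12 mm above its underside); z up.
- bar_center (a point): plain flat aluminium bar (hand rest), 190 x 20 x 12 mm, 120 g; loose, lying flat on the table. Point: its centre (6 mm above its underside); x along its length, y across its 20 mm width, z up.
- jar_center (a point): closed round amber glass specimen jar with white cap, 40 mm diameter (cap 37 mm), 60 mm high, 90 g; loose, standing on the table. Point: on its axis, half-way up (30 mm above its underside); z up.
- eyepiece_center (a point): microscope eyepiece, a stepped black cylinder 38 mm in diameter from 12 to 40 mm up, narrowing to 32 mm at the top, standing on a bright steel tube 30 mm in diameter and 12 mm high; 50 mm high in all, 110 g; loose, standing on the table. Point: on its axis, half-way up (25 mm above its underside); z up.
- block_left: the left one of two equal black plastic support blocks, 40 x 40 mm and 45 mm high, flat top, fixed to the table. Origin: centre of its underside, on the table; its y axis points left along the line of the two blocks, away from the right block; x points away from the robot, z up.
- block_right: the right one of the two black support blocks, the same size, fixed, its centre always 150 mm from the left block's along that block's -y axis (110 mm between their facing sides), axes parallel to it. Origin: centre of its underside.
- slide_box: closed flat white plastic microscope-slide box, 80 mm (its x) by 100 mm (its y), 30 mm high, flat lid, fixed to the table. Origin: centre of its underside; z up.
- vial: bystander: small green glass vial with white cap, 22 mm diameter, 40 mm high, loose, standing. Origin: centre of its underside.
- stopper: bystander: tapered cork stopper, 26 mm diameter at the top, 22 mm high, loose, standing. Origin: centre of its underside.
- eraser: bystander: white eraser, 30 x 16 x 11 mm, loose, lying. Origin: centre of its underside.
Mind the look-alikes: they are no part of the job. What is shaped like the part that bears eyepiece_center but green is not meant.

How it is judged:
On the way, in this order (a step that is already met when the one before it is completed fails the run):
1. the dish stands midway between the blocks (x of dish_center in the frame of block_left between -0.013 and 0.013 m and y of dish_center in the frame of block_left between -0.088 and -0.062 m and z of dish_center in the frame of block_left between 0.006 and 0.018 m and angle between dish_center's own z axis and vertical below 0.1 rad), for 0.2 s.
2. the bar lies across both blocks over the dish (all of step 1 and x of bar_center in the frame of block_left between -0.013 and 0.013 m and y of bar_center in the frame of block_left between -0.088 and -0.062 m and z of bar_center in the frame of block_left between 0.047 and 0.055 m and angle between the x axis of bar_center and the y axis of block_left, either way round below 0.14 rad and (angle between bar_center's own z axis and vertical below 0.06 rad or angle between bar_center's own z axis and vertical above 3.08 rad)), for 0.2 s.
At the end, for the whole second after the job is handed in: Dish upright on the table and bar flat on both blocks (in line within 8 deg), each within 13 mm of the blocks' midpoint along and across; jar upright on the table, 15 to 45 mm clear left, within 15 mm of the blocks' line; eyepiece upright within 15 mm of the lid centre; all released, at rest (all of step 2 and x of jar_center in the frame of block_left between -0.015 and 0.015 m and y of jar_center in the frame of block_left between 0.055 and 0.085 m and z of jar_center in the frame of block_left between 0.025 and 0.035 m and angle between each of jar_center, eyepiece_center's own z axis and vertical below 0.1 rad and z of eyepiece_center in the frame of slide_box between 0.05 and 0.06 m and horizontal distance between eyepiece_center and slide_box below 0.015 m and linear speed of each of dish, bar, jar, eyepiece below 0.02 m/s); the robot touches nothing.
It fails at once if the vial, stopper or eraser is moved by more than 15 mm (distance of any of vial, stopper, eraser from where it was at the start of the episode above 0.015 m).
It fails at once if the dish, jar or eyepiece is tipped over (angle between any of dish_center, jar_center, eyepiece_center's own z axis and vertical above 0.6 rad).
It also fails if it takes over 112 s, if anything falls off the work surface, if the arm or the gripper's body presses on something with over 40 N, if the wrist force passes 120 N, or if a joint passes its speed limit or range.

### The arm

A 6-joint arm with a two-finger parallel gripper is mounted at the origin on the work surface. World frame = base frame: x ahead of the robot, y to its left, z up, the work surface at z = 0. Lengths are in m, angles in rad, forces in N, time in s.
With the tool pointing down it reaches from about 0.425 to 0.95 m from the base axis. Payload 3.5 kg.
Tool frame: the origin (TCP) lies between the finger pads; the fingertips stand 19 mm ahead of it and the grasp point (between the pads) is the TCP (ctrl.nose_length is the distance from the TCP to the fingertips, in m); z points along the fingers, y is the line along which they close (so a half turn about z gives the same grasp; the last joint's range is limited). The gripper opens to 85 mm and grips with 20 to 120 N. Pads are 22 mm wide; open, the fingers measure 114 mm over their backs; the gripper's body (76 mm by 85 mm) begins 54 mm behind the grasp point. The pads swing forward as they close: fully open they stand 13 mm farther back than shut.
Start: joints at [1.168, 0.286, 1.577, -0, 1.279, -0.15], TCP at [0.169, 0.654, 0.213] pointing down, gripper open.
Joint ranges: [-2.77, 2.77], [-0.9, 2.22], [0.21, 2.48], [-1.53, 4.67], [0.24, 2.81], [-2.84, 2.84]. Speed limits (rad/s): [2.79, 2.79, 3.14, 3.14, 3.14, 3.14].

### API

Orientations are given as a unit quaternion [x, y, z, w].
In Python, from plant import ctrl gives the robot as it stands.
- The arm moves only by the tool apply_moves, never from a script. Its argument "series" is a list of rows, each a list of 6 numbers: the shift along the world's x, y, z scaled (see below), then the turn, a rotation vector about the world's x, y, z scaled (see below). A call has 1 to 20 rows; each row is the pose to reach, as a shift and turn from the pose commanded when the call began; what a row does not reach only later rows make up. The controller multiplies each number of a shift by 0.8 m and each number of a turn by 45 degrees. A row lasts 1/8 s, in which the tool goes at most 62.5 mm and 10.7 degrees, less where a joint would pass 70% of its speed; a pose out of reach is approached as far as the arm can. A call with a number of a shift or a turn outside -1 to 1 is refused whole. A call with a gripper value outside its range is refused whole. "jaw" is the opening, from 0 (shut) to 1 (fully open), set as the call begins (left out, the last holds). The fingers move at their own pace and stop on an object; "squeeze" is the grip in N (left out, the last holds). Time passes only in rows, so rows that repeat a pose let the fingers close. It gives the time, the measured TCP pose, the force, the opening and the grip force at its end, in the units of the state.
- ctrl.get_state(): the state, without advancing time (a new reading comes with each control period).
- ctrl.read_camera(name): name is "side" or "top" or "wrist"; returns the picture (384x512x3 uint8, red, green, blue); there is no depth.
- ctrl.get_calibration(name): a dict with "fx", "fy", "cx", "cy" (pixels), "xyz" and "orientation" of the camera in the world; the wrist camera has in their place "hand_eye" (4x4, takes a point from camera to tool coordinates, whose origin is the TCP and whose axes are the flange's). Camera axes: x right, y up, looking along -z (the intrinsics and any distortion apply to the point x, -y, -z); pixel columns grow to the right and rows downward; lengths in m; the calibration is good to about 2 mm. A picture is of the moment at which its call begins: read the wrist's pose just before it. get_calibration takes no time and is no camera call.
- ctrl.sign_off(): hands the job in; it is judged then, once.
Trained networks look in the newest picture that a camera, given by its name, has taken for a name from the list of things; names that differ only in an ending like _2 or _b are one class to them, and where a whole thing is asked for, a point or a joint stands for the part that bears it (a point fixed in the world has none). Each returns a list of dicts, best first, with "p" (0 to 1); they miss things now and then, are a little off and sometimes report something else, mostly with a low value. They report only what shows in the picture. A call takes as long as a camera call. They do not tell look-alikes from the thing itself.
- ctrl.boxes_of(thing, camera): "xy" ([column, row] as shares, 0 to 1, of the picture: columns of its width, rows of its height, amid what is visible of it).
- ctrl.silhouettes(thing, camera): "pixels" (384x512 bool, what is visible of it) and "xy" ([column, row] as shares, 0 to 1, of the picture: columns of its width, rows of its height, amid what is visible of it).
The state is a dict: "time": time; "qpos": joint angles; "dq": joint speeds; "joint_efforts": joint torques, N m; "eef_pos": TCP position; "tcp_rot": TCP orientation; "contact_force": force on the tool from outside, world axes, zero at the start; "wrist_torque": the same for the moment, N m; "opening": opening from 0.0 (shut) to 1.0 (fully open); "finger_force": force on a finger pad.
Only numpy, scipy, OpenCV 4.12 (cv2) and the standard library are available. Lean on these libraries where they do the work, as an engineer would, in place of code of your own. Each camera call takes 0.05 s, during which the arm holds its last target. There are 200 camera calls.

## Working session

There is one attempt and no reset: what is moved stays moved. The work goes in short steps, Python scripts to look and compute and a tool call to move; the robot and the scene stay as the last step left them, time stands still between calls to the robot, and variables do not carry over. Pictures are saved under pics/ and viewed, at most 16 in all, crops included, and the job is handed in when it is done.

Besides the shell and the picture viewer there is one more tool, called after ">>>" as a command line: name --pt "numbers of a row" for each row, then --argument value for the rest. apply_moves: Moves the arm, as the interface text tells. Shifts and turns lie within -1 to 1; 1 stands for 0.8 m of shift or 45 degrees of turn. Its arguments: {"type":"object","properties":{"series":{"type":"array"},"jaw":{"type":"number"},"squeeze":{"type":"number"}},"required":["series"]}

```bash
mkdir -p pics
cat > h.py <<'E'
import numpy as np, cv2
from plant import ctrl
from scipy.spatial.transform import Rotation as R
def cam(name):
    c=ctrl.get_calibration(name)
    if 'hand_eye' in c:
        s=ctrl.get_state(); T=np.eye(4); T[:3,:3]=R.from_quat(s['tcp_rot']).as_matrix(); T[:3,3]=s['eef_pos']
        M=T@np.array(c['hand_eye'])
    else:
        M=np.eye(4); M[:3,:3]=R.from_quat(c['orientation']).as_matrix(); M[:3,3]=c['xyz']
    return c,M
def ray(c,M,u,v,z):
    K=np.array([[c['fx'],0,c['cx']],[0,c['fy'],c['cy']],[0,0,1.]])
    d=c.get('distortion'); p=np.array([[[u,v]]],float)
    x,y=cv2.undistortPoints(p,K,np.array(d,float) if d is not None else None)[0,0]
    r=M[:3,:3]@np.array([x,-y,-1]); o=M[:3,3]
    return o+r*(z-o[2])/r[2]
def proj(c,M,P):
    q=M[:3,:3].T@(np.array(P)-M[:3,3]); return c['cx']+c['fx']*q[0]/-q[2], c['cy']+c['fy']*-q[1]/-q[2]
def snap(name,fn):
    im=ctrl.read_camera(name); cv2.imwrite('pics/'+fn,im[:,:,::-1]); return im
E
python3 - <<'E'
from h import *
for n in('top','side','wrist'):print(n,ctrl.get_calibration(n))
a=snap('top','top.png');b=snap('side','side.png')
c,M=cam('top')
for t,z in [('dish_center',.024),('bar_center',.012),('jar_center',.06),('eyepiece_center',.05),('block_left',.045),('slide_box',.03),('vial',.04),('stopper',.022),('eraser',.011)]:
    for d in ctrl.boxes_of(t,'top')[:4]:
        u,v=d['xy'][0]*512,d['xy'][1]*384
        print(t,round(d['p'],2),round(u),round(v),ray(c,M,u,v,z).round(3))
E
```

```text
top {'fx': 376.341322946582, 'fy': 376.341322946582, 'cx': 260.7665213897015, 'cy': 194.1954037798129, 'xyz': array([ 0.36869119, -0.027698  ,  0.81357088]), 'orientation': array([ 0.06990779, -0.05705082, -0.7021051 ,  0.70633316])}
side {'fx': 405.66699113331026, 'fy': 405.66699113331026, 'cx': 250.02163096722572, 'cy': 190.9680642010787, 'xyz': array([ 0.13231456, -0.55293313,  0.51290206]), 'orientation': array([ 0.438195  , -0.13062275, -0.27983683,  0.84416479])}
wrist {'fx': 314.4028560185274, 'fy': 314.4028560185274, 'cx': 255.82744913100467, 'cy': 193.5317492624984, 'hand_eye': array([[ 2.29222436e-04,  9.54536086e-01,  2.98095300e-01,
         7.73555880e-02],
       [ 9.99999717e-01, -5.23095247e-06, -7.52206555e-04,
        -3.96061628e-04],
       [-7.16448978e-04,  2.98095388e-01, -9.54535817e-01,
        -1.60321180e-01],
       [ 0.00000000e+00,  0.00000000e+00,  0.00000000e+00,
         1.00000000e+00]])}
dish_center 0.64 218 225 [0.446 0.077 0.024]
bar_center 0.97 368 233 [ 0.432 -0.241  0.012]
jar_center 0.62 134 221 [0.45  0.243 0.06 ]
eyepiece_center 0.77 291 269 [ 0.357 -0.075  0.05 ]
eyepiece_center 0.64 322 142 [ 0.62  -0.141  0.05 ]
eyepiece_center 0.53 293 226 [ 0.443 -0.079  0.05 ]
eyepiece_center 0.45 369 231 [ 0.433 -0.233  0.05 ]
block_left 0.76 322 141 [ 0.624 -0.142  0.045]
slide_box 0.64 164 142 [0.627 0.199 0.03 ]
vial 0.72 332 185 [ 0.53  -0.161  0.04 ]
vial 0.46 175 182 [0.534 0.168 0.04 ]
```

View pics/top.png

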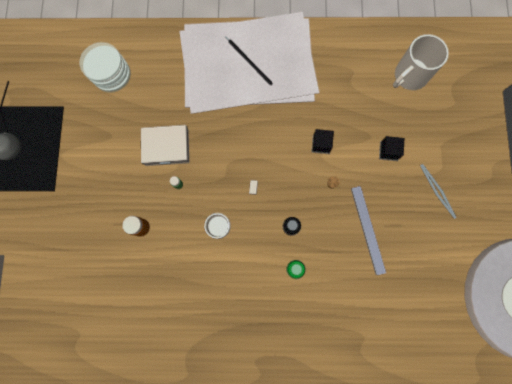

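View pics/side.png

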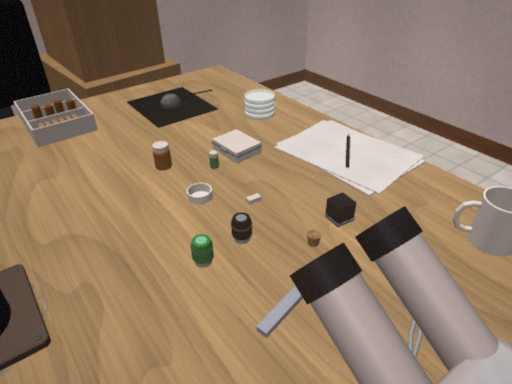

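Top view: the black eyepiece is at (292,226) and the green look-alike at (296,269). The dish is at (218,226), and the cup stack at (105,67) could be mistaken for it. The jar is at (133,226), with the vial at (175,182) and the stopper at (333,183). The bar runs (357,189)–(380,272), with tweezers at (438,190). The blocks are at (323,141) and (392,148), the box at (164,144) and the eraser at (253,187). By the description I choose the black eyepiece, and I'll check it in a crop.

Run:
```python
from h import *
s=ctrl.get_state(); print(s['time'],s['eef_pos'],R.from_quat(s['tcp_rot']).as_matrix().round(3))
im=cv2.imread('pics/top.png')
cv2.imwrite('pics/crop.png',cv2.resize(im[120:290,100:420],None,fx=2.5,fy=2.5,interpolation=cv2.INTER_CUBIC))
```

```text
0.55 [0.16878198 0.65354923 0.21333895] [[-0.968  0.25   0.   ]
 [ 0.25   0.968  0.   ]
 [ 0.     0.    -1.   ]]
```

View pics/crop.png

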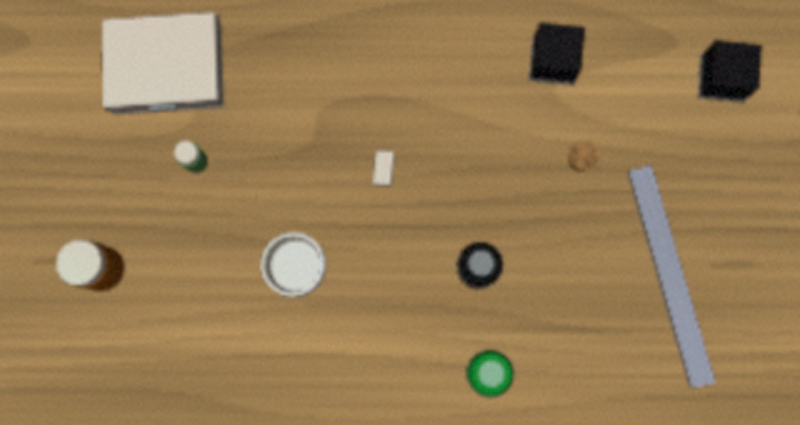

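The crop confirms it: black eyepiece with a grey top at crop (480,263), green look-alike at (490,373), dish (293,264), jar (80,262). I'll start the approach.

>>> apply_moves --pt "0.03 -0.06 0.03 0 0 -0.2" --pt "0.36 -0.69 0.05 0 0 -1" --pt "0.36 -0.69 0.05 0 0 -1" --pt "0.36 -0.69 0.05 0 0 -1" --pt "0.36 -0.69 0.05 0 0 -1" --pt "0.36 -0.69 0.05 0 0 -1" --pt "0.36 -0.69 0.05 0 0 -1" --pt "0.36 -0.69 0.05 0 0 -1" --pt "0.36 -0.69 0.05 0 0 -1" --pt "0.36 -0.69 0.05 0 0 -1" --pt "0.36 -0.69 0.05 0 0 -1" --pt "0.36 -0.69 0.05 0 0 -1" --pt "0.36 -0.69 0.05 0 0 -1" --jaw 1 --squeeze 30

```text
time: 2.17
eef_pos: [0.4562, 0.1028, 0.2532]
tcp_rot: [0.495, 0.869, 0.0, -0.0]
contact_force: [0.3, 0.5, 0.2]
opening: 0.999
finger_force: 0.0
```

>>> apply_moves --pt "0.11 -0.25 0 0 0 -0.678" --pt "0.11 -0.25 0 0 0 -0.678" --pt "0.11 -0.25 0 0 0 -0.678" --pt "0.11 -0.25 0 0 0 -0.678" --pt "0.11 -0.25 0 0 0 -0.678" --pt "0.11 -0.25 0 0 0 -0.678"

```text
time: 2.92
eef_pos: [0.5445, -0.0966, 0.2531]
tcp_rot: [0.706, 0.708, 0.0, -0.0]
contact_force: [-0.0, -0.3, 0.3]
opening: 0.998
finger_force: 0.0
```

```bash
cat > w.py <<'E'
from h import *
import sys
fn=sys.argv[1]; s=ctrl.get_state(); print(s['time'],s['eef_pos'].round(4),R.from_quat(s['tcp_rot']).as_euler('ZYX',degrees=True).round(2))
c,M=cam('wrist'); snap('wrist',fn)
Z=dict(dish_center=.024,bar_center=.012,jar_center=.06,eyepiece_center=.05,block_left=.045,slide_box=.03)
for t in sys.argv[2:]:
    for d in ctrl.silhouettes(t,'wrist')[:3]:
        if d['p']<.3: continue
        u,v=d['xy'][0]*512,d['xy'][1]*384
        cs,_=cv2.findContours(d['pixels'].astype(np.uint8),0,1); 
        if not cs: continue
        (a,b),(w,h),g=cv2.minAreaRect(np.vstack(cs))
        cor=[ray(c,M,*p,Z[t])[:2].round(3).tolist() for p in cv2.boxPoints(((a,b),(w,h),g))]
        print(t,round(d['p'],2),round(u),round(v),ray(c,M,u,v,Z[t]).round(4),'rect',round(a),round(b),cor)
E
python3 w.py w1.png dish_center bar_center eyepiece_center block_left block_right
```

```text
2.925 [ 0.5445 -0.0966  0.2531] [ 9.0130e+01 -5.0000e-02 -1.7996e+02]
dish_center 0.94 167 10 [0.4452 0.0692 0.024 ] rect 166 15 [[0.416, 0.079], [0.472, 0.079], [0.47, 0.049], [0.413, 0.049]]
bar_center 0.63 203 251 [ 0.4689 -0.2308  0.012 ] rect 183 255 [[0.344, -0.249], [0.528, -0.204], [0.533, -0.228], [0.346, -0.274]]
eyepiece_center 0.87 174 145 [ 0.4479 -0.0753  0.05  ] rect 172 145 [[0.428, -0.056], [0.468, -0.056], [0.466, -0.095], [0.425, -0.095]]
eyepiece_center 0.86 101 147 [ 0.3632 -0.0773  0.05  ] rect 102 151 [[0.342, -0.064], [0.391, -0.064], [0.386, -0.101], [0.335, -0.101]]
block_left 0.78 321 196 [ 0.624  -0.1379  0.045 ] rect 321 197 [[0.598, -0.162], [0.602, -0.112], [0.649, -0.118], [0.647, -0.169]]Traceback (most recent call last):
  File "w.py", line 13, in <module>
    cor=[ray(c,M,*p,Z[t])[:2].round(3).tolist() for p in cv2.boxPoints(((a,b),(w,h),g))]
                    ~^^^
KeyError: 'block_right'
```

View pics/w1.png

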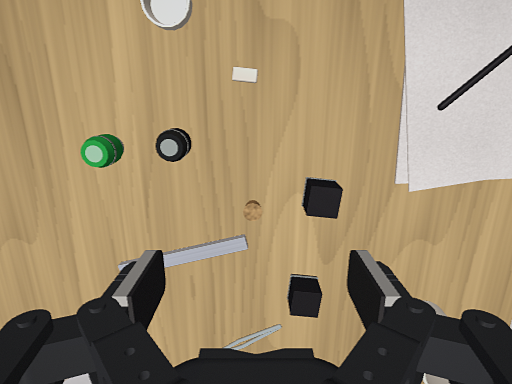

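The wrist view shows the eyepiece at (173,145), the green look-alike at (102,151), the left block at (322,198), the right block at (305,297), the bar end at (246,241) and the dish at (167,10). I'll enlarge the blocks to find their top faces.

Run:
```python
import cv2,numpy as np
im=cv2.imread('pics/w1.png')[170:325,280:350].astype(float)
im=np.clip(im*4,0,255).astype('uint8')
cv2.imwrite('pics/w1c.png',cv2.resize(np.hstack([im[:75],im[80:155]]),None,fx=5.5,fy=5.5,interpolation=cv2.INTER_CUBIC))
```

```text
(no output)
```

View pics/w1c.png

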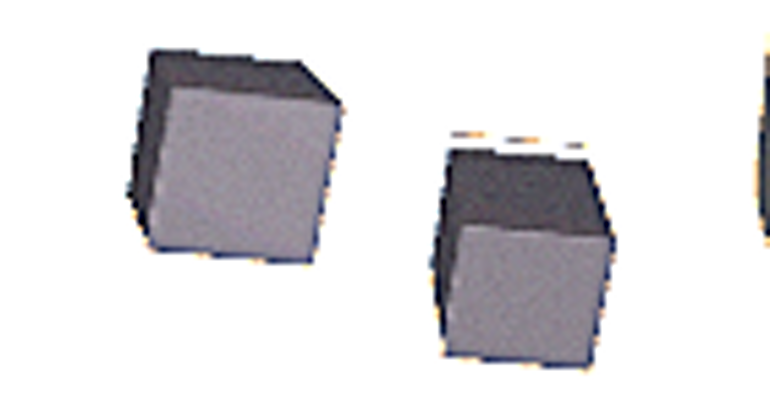

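Top faces are sharp: left-block corners are at crop (172,88)…(313,263) and right-block corners at (462,227)…(592,368).

Run:
```python
from h import *
c,M=cam('wrist')
L=np.array([[172,88],[340,102],[313,263],[150,248]])/5.5+[280,170]
Q=(np.array([[462,227],[610,238],[592,368],[445,356]])-[385,0])/5.5+[280,250]
P=[np.array([ray(c,M,u,v,.045)[:2] for u,v in X]) for X in(L,Q)]
for p in P: print(p.round(4).tolist(),p.mean(0).round(4),np.linalg.norm(np.roll(p,1,0)-p,axis=1).round(4))
l,r=P[0].mean(0),P[1].mean(0); d=l-r; print(np.linalg.norm(d),np.degrees(np.arctan2(d[1],d[0])),'mid',(l+r)/2,'jar',l+d/np.linalg.norm(d)*.07)
```

```text
[[0.6111, -0.1267], [0.6487, -0.1299], [0.6457, -0.1683], [0.6082, -0.1647]] [ 0.6284 -0.1474] [0.0381 0.0377 0.0386 0.0377]
[[0.5957, -0.2758], [0.6326, -0.2789], [0.6304, -0.3174], [0.5928, -0.3139]] [ 0.6129 -0.2965] [0.0382 0.037  0.0386 0.0377]
0.14988759028553583 84.05234097515934 mid [ 0.62065289 -0.2219738 ] jar [ 0.63567196 -0.07781024]
```

>>> apply_moves --pt "-0.125 0.22 -0.11 0 0 0" --pt "-0.125 0.22 -0.11 0 0 0" --pt "-0.125 0.22 -0.11 0 0 0" --pt "-0.125 0.22 -0.11 0 0 0" --pt "-0.125 0.22 -0.11 0 0 0"

```text
time: 3.85
eef_pos: [0.4428, 0.0792, 0.1641]
tcp_rot: [0.706, 0.708, -0.001, -0.001]
contact_force: [0.2, 1.0, 0.2]
opening: 1.001
finger_force: 0.0
```

```bash
python3 w.py w2.png dish_center
```

```text
3.85 [0.4428 0.0792 0.1641] [ 9.0220e+01 -1.0000e-02 -1.7986e+02]
dish_center 0.61 258 174 [0.4434 0.0822 0.024 ] rect 258 174 [[0.417, 0.108], [0.468, 0.108], [0.47, 0.054], [0.416, 0.054]]
```

View pics/w2.png

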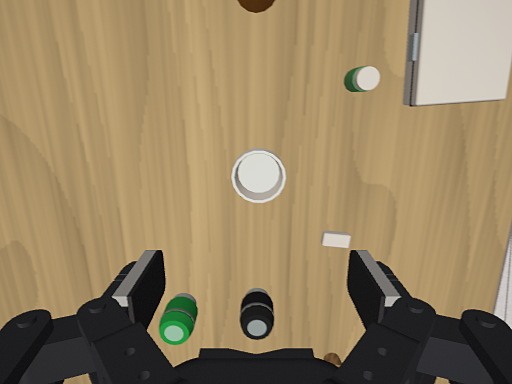

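>>> apply_moves --pt "-0.001 0.004 -0.06 0 0 0" --pt "-0.001 0.004 -0.12 0 0 0" --pt "-0.001 0.004 -0.155 0 0 0" --pt "-0.001 0.004 -0.175 0 0 0" --pt "-0.001 0.004 -0.181 0 0 0" --pt "-0.001 0.004 -0.181 0 0 0"

```text
time: 4.7
eef_pos: [0.4452, 0.0804, 0.0214]
tcp_rot: [0.707, 0.707, 0.001, 0.001]
contact_force: [-0.4, -0.6, -0.0]
opening: 0.997
finger_force: 0.0
```

>>> apply_moves --pt "0 0 0 0 0 0" --pt "0 0 0 0 0 0" --pt "0 0 0 0 0 0" --pt "0 0 0 0 0 0" --pt "0 0 0 0 0 0" --pt "0 0 0 0 0 0" --jaw 0 --squeeze 25

```text
time: 5.45
eef_pos: [0.4439, 0.0807, 0.0205]
tcp_rot: [0.707, 0.707, -0.0, -0.0]
contact_force: [-0.0, -0.6, -0.6]
opening: -0.001
finger_force: 0.0
```

Run:
```python
from h import *
a=snap('wrist','w3.png');b=snap('side','s3.png')
cv2.imwrite('pics/m3.png',np.hstack([a[60:384,60:460],b[100:300,100:300].repeat(2,0).repeat(2,1)[:324,:400]])[:,:,::-1])
```

```text
(no output)
```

View pics/m3.png

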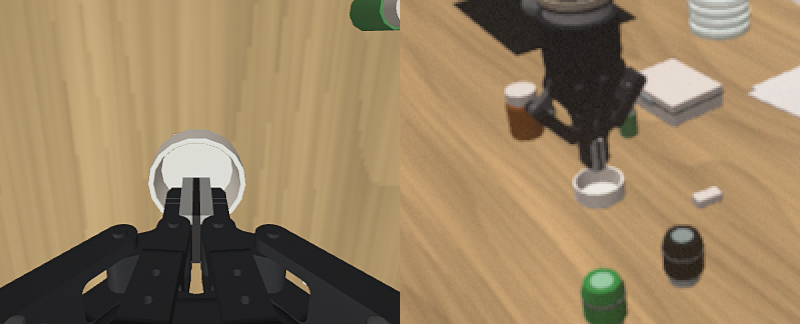

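The fingers are shut on nothing: in the wrist view the dish, at crop (197,180), is still upright and the fingers lie over it. I'll measure the dish again in both cameras.

Run:
```python
from h import *
s=ctrl.get_state();print(s['eef_pos'],s['contact_force'],s['opening'])
for n in('wrist','side'):
    c,M=cam(n); ctrl.read_camera(n)
    print(n,'tip',proj(c,M,s['eef_pos']-[0,0,.019]),'dish rim proj',proj(c,M,[.444,.081,.024]))
    for d in ctrl.silhouettes('dish_center',n)[:1]:
        ys,xs=np.nonzero(d['pixels']);print(d['p'],xs.min(),xs.max(),ys.min(),ys.max())
a=cv2.imread('pics/w3.png')[170:300,200:320];b=cv2.imread('pics/s3.png')[140:230,160:240]
cv2.imwrite('pics/m4.png',np.hstack([cv2.resize(a,(410,444),interpolation=2),cv2.resize(b,(390,444),interpolation=2)]))
```

```text
[0.44396308 0.08076079 0.02049511] [ 0.22799524 -0.78365312 -0.35558067] -0.0009583647563006845
wrist tip (np.float64(257.5959319242416), np.float64(224.92213200983764)) dish rim proj (np.float64(257.83777317362194), np.float64(240.67547500492128))
side tip (np.float64(199.80896203269185), np.float64(197.1015653069826)) dish rim proj (np.float64(198.73060869847498), np.float64(188.42815652839712))
0.64 187 212 183 203
```

View pics/m4.png

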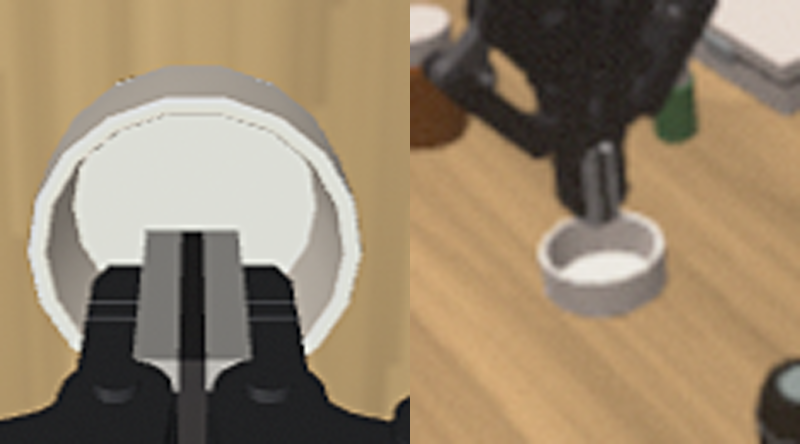

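Run:
```python
from h import *
print(ctrl.nose_length, [x for x in dir(ctrl) if x[0]!='_'])
s=ctrl.get_state()
for n in('wrist','side'):
    c,M=cam(n)
    for d in(-.02,-.01,0,.01,.019): print(n,d,[np.round(proj(c,M,s['eef_pos']+np.array([0,w,-d])),1).tolist() for w in(0,.011,-.011)])
```

```text
0.019 ['Unreachable', 'boxes_of', 'get_calibration', 'get_state', 'nose_length', 'read_camera', 'sign_off', 'silhouettes']
wrist -0.02 [[257.9, 255.7], [258.0, 235.5], [257.9, 275.1]]
wrist -0.01 [[257.8, 246.5], [257.9, 227.3], [257.8, 265.0]]
wrist 0 [[257.7, 238.3], [257.8, 220.0], [257.7, 255.9]]
wrist 0.01 [[257.7, 230.9], [257.7, 213.5], [257.6, 247.8]]
wrist 0.019 [[257.6, 224.9], [257.6, 208.1], [257.6, 241.1]]
side -0.02 [[198.0, 182.0], [195.4, 179.7], [200.7, 184.4]]
side -0.01 [[198.5, 186.0], [195.9, 183.6], [201.1, 188.4]]
side 0 [[198.9, 189.9], [196.3, 187.5], [201.6, 192.3]]
side 0.01 [[199.4, 193.7], [196.8, 191.3], [202.0, 196.1]]
side 0.019 [[199.8, 197.1], [197.2, 194.7], [202.4, 199.6]]
```

Both cameras put the actual fingertips about 20 mm above the reported TCP: the pads end at wrist row 238 where row 208 was expected, and at side row 185 where 197 was expected. The gripper therefore closed in the air above the dish. I'll open and go lower in steps, watching the force.

>>> apply_moves --pt "0 0 0 0 0 0" --pt "0 0 0 0 0 0" --pt "0 0 0 0 0 0" --pt "0 0 0 0 0 0" --pt "0 0 -0.02 0 0 0" --pt "0 0 -0.03 0 0 0" --pt "0 0 -0.03 0 0 0" --jaw 1

```text
time: 6.62
eef_pos: [0.4427, 0.0808, -0.0049]
tcp_rot: [0.707, 0.707, -0.001, -0.001]
contact_force: [0.6, 0.6, 0.1]
opening: 1.001
finger_force: 0.0
```

Run:
```python
from h import *
a=snap('wrist','w5.png');b=snap('side','s5.png')
cv2.imwrite('pics/m5.png',np.hstack([cv2.resize(a,(400,300)),cv2.resize(b[120:240,120:280],(400,300),interpolation=2)])[:,:,::-1])
```

```text
(no output)
```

View pics/m5.png

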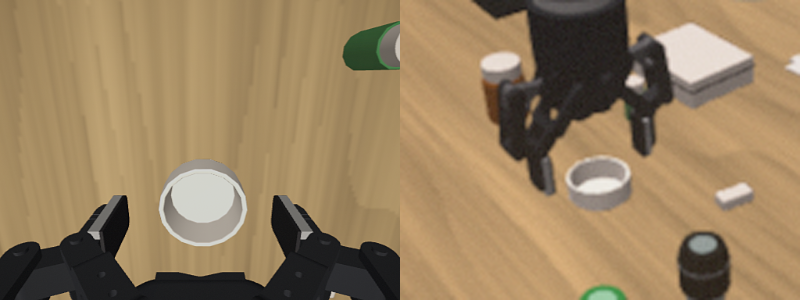

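The open fingers flank the dish at (203,195) and are still about 30 mm up, with no contact force. This confirms that the real grasp point is about 39 mm above the reported TCP. I'll descend further and close.

>>> apply_moves --pt "0 0 -0.008 0 0 0" --pt "0 0 -0.015 0 0 0" --pt "0 0 -0.018 0 0 0" --pt "0 0 -0.018 0 0 0"

```text
time: 7.22
eef_pos: [0.4438, 0.0807, -0.0182]
tcp_rot: [0.707, 0.707, -0.0, -0.0]
contact_force: [0.6, 0.4, 0.3]
opening: 0.997
finger_force: 0.0
```

>>> apply_moves --pt "0 0 0 0 0 0" --pt "0 0 0 0 0 0" --pt "0 0 0 0 0 0" --pt "0 0 0 0 0 0" --pt "0 0 0 0 0 0" --pt "0 0 0 0 0 0" --jaw 0 --squeeze 25

```text
time: 7.98
eef_pos: [0.4443, 0.0807, -0.0174]
tcp_rot: [0.707, 0.707, 0.0, 0.0]
contact_force: [-2.4, -0.8, 4.2]
opening: 0.605
finger_force: 26.3
```

>>> apply_moves --pt "0 0 0.04 0 0 0" --pt "0 0 0.1 0 0 0" --pt "0.03 -0.05 0.12 0 0 0" --pt "0.07 -0.12 0.12 0 0 -0.05" --pt "0.11 -0.19 0.12 0 0 -0.1" --pt "0.15 -0.26 0.12 0 0 -0.133" --pt "0.19 -0.325 0.12 0 0 -0.133" --pt "0.215 -0.366 0.12 0 0 -0.133" --pt "0.2205 -0.378 0.12 0 0 -0.133" --pt "0.2205 -0.378 0.12 0 0 -0.133" --pt "0.2205 -0.378 0.06 0 0 -0.133" --pt "0.2205 -0.378 0.02 0 0 -0.133" --pt "0.2205 -0.378 0.007 0 0 -0.133" --pt "0.2205 -0.378 0.002 0 0 -0.133" --pt "0.2205 -0.378 0.001 0 0 -0.133" --pt "0.2205 -0.378 0.001 0 0 -0.133"

```text
time: 9.98
eef_pos: [0.6214, -0.2221, -0.0154]
tcp_rot: [0.743, 0.669, 0.0, 0.001]
contact_force: [-0.6, -0.0, -0.0]
opening: 0.609
finger_force: 26.6
```

>>> apply_moves --pt "0 0 -0.002 0 0 0" --pt "0 0 -0.002 0 0 0" --pt "0 0 -0.002 0 0 0" --pt "0 0 -0.002 0 0 0"

```text
time: 10.48
eef_pos: [0.6213, -0.2221, -0.0173]
tcp_rot: [0.743, 0.669, 0.0, 0.001]
contact_force: [-1.0, 0.9, 5.6]
opening: 0.604
finger_force: 27.0
```

>>> apply_moves --pt "0 0 0 0 0 0" --pt "0 0 0 0 0 0" --pt "0 0 0 0 0 0" --pt "0 0 0 0 0 0" --pt "0 0 0.02 0 0 0" --pt "0 0 0.07 0 0 0" --pt "0 0 0.14 0 0 0" --pt "0 0 0.21 0 0 0" --pt "0 0 0.21 0 0 0" --pt "0 0 0.21 0 0 0" --jaw 1

```text
time: 11.72
eef_pos: [0.6204, -0.2216, 0.1502]
tcp_rot: [0.743, 0.669, 0.0, 0.001]
contact_force: [-0.5, -0.9, -1.0]
opening: 1.005
finger_force: 0.0
```

```bash
python3 w.py w6.png dish_center block_left bar_center
```

```text
11.725 [ 0.6204 -0.2216  0.1502] [8.4020e+01 2.0000e-02 1.7994e+02]
dish_center 0.74 257 179 [ 0.6205 -0.2212  0.024 ] rect 256 180 [[0.582, -0.217], [0.623, -0.184], [0.657, -0.226], [0.615, -0.262]]
block_left 0.61 258 96 [ 0.6293 -0.1464  0.045 ] rect 256 96 [[0.611, -0.125], [0.649, -0.129], [0.646, -0.168], [0.606, -0.164]]
bar_center 0.77 88 211 [ 0.4461 -0.2392  0.012 ] rect 84 212 [[0.346, -0.252], [0.532, -0.206], [0.535, -0.228], [0.345, -0.277]]
bar_center 0.62 23 34 [ 0.4336 -0.0749  0.012 ] rect 30 31 [[0.422, -0.05], [0.471, -0.055], [0.459, -0.098], [0.407, -0.092]]
```

View pics/w6.png

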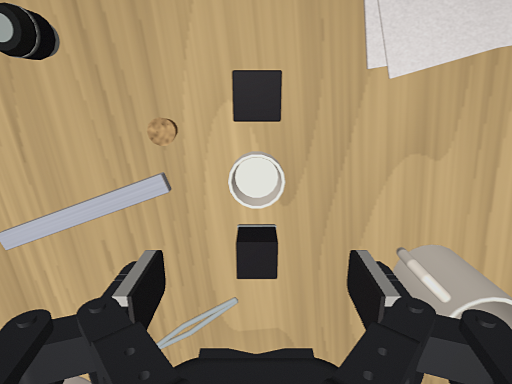

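The dish is at (257,180), centred between the left block (257,96) and the right block (257,252), within 1 mm. Next is the bar: I turn the tool across it.

>>> apply_moves --pt "-0.05 -0.005 0 0 0 -0.2" --pt "-0.12 -0.012 0 0 0 -0.4" --pt "-0.18 -0.02 0 0 0 -0.6" --pt "-0.225 -0.025 0 0 0 -0.8" --pt "-0.225 -0.025 0 0 0 -1" --pt "-0.225 -0.025 0 0 0 -1" --pt "-0.225 -0.025 0 0 0 -1"

```text
time: 12.8
eef_pos: [0.4404, -0.2415, 0.1488]
tcp_rot: [0.942, 0.335, -0.0, -0.0]
contact_force: [-0.4, -0.7, 0.4]
opening: 1.004
finger_force: 0.0
```

>>> apply_moves --pt "0 0 0 0 0 -0.2" --pt "0 0 -0.03 0 0 -0.4" --pt "0 0 -0.08 0 0 -0.558" --pt "0 0 -0.13 0 0 -0.558" --pt "0 0 -0.17 0 0 -0.558" --pt "0 0 -0.195 0 0 -0.558" --pt "0 0 -0.208 0 0 -0.558" --pt "0 0 -0.208 0 0 -0.558" --pt "0 0 -0.208 0 0 -0.558"

```text
time: 13.92
eef_pos: [0.4412, -0.2422, -0.0162]
tcp_rot: [0.993, 0.121, 0.001, 0.001]
contact_force: [-0.4, -1.2, -0.5]
opening: 0.999
finger_force: 0.0
```

>>> apply_moves --pt "0 0 0 0 0 0" --pt "0 0 0 0 0 0" --pt "0 0 0 0 0 0" --pt "0 0 0 0 0 0" --pt "0 0 0 0 0 0" --pt "0 0 0 0 0 0" --pt "0 0 0 0 0 0" --jaw 0 --squeeze 40

```text
time: 14.8
eef_pos: [0.4406, -0.2419, -0.0167]
tcp_rot: [0.993, 0.121, 0.0, 0.0]
contact_force: [-1.6, 0.5, 4.2]
opening: 0.219
finger_force: 40.5
```

>>> apply_moves --pt "0 0 0.03 0 0 0" --pt "0 0 0.08 0 0 0" --pt "0 0 0.13 0 0 0.1" --pt "0.03 0.003 0.14 0 0 0.3" --pt "0.07 0.008 0.14 0 0 0.5" --pt "0.12 0.013 0.14 0 0 0.7" --pt "0.17 0.018 0.14 0 0 0.9" --pt "0.21 0.022 0.14 0 0 1" --pt "0.225 0.025 0.14 0 0 1" --pt "0.225 0.025 0.14 0 0 1"

```text
time: 16.05
eef_pos: [0.6199, -0.2212, 0.0938]
tcp_rot: [0.871, 0.492, -0.001, -0.001]
contact_force: [-0.1, -1.0, -1.3]
opening: 0.22
finger_force: 39.9
```

>>> apply_moves --pt "0 0 0 0 0 0.15" --pt "0 0 0 0 0 0.35" --pt "0 0 0 0 0 0.5" --pt "0 0 0 0 0 0.558" --pt "0 0 0 0 0 0.558" --pt "0 0 0 0 0 0.558"

```text
time: 16.8
eef_pos: [0.6196, -0.2218, 0.0948]
tcp_rot: [0.744, 0.669, -0.0, -0.0]
contact_force: [-0.8, -0.1, -1.1]
opening: 0.219
finger_force: 39.9
```

Run:
```python
from h import *
s=ctrl.get_state(); print(s['time'],s['eef_pos'].round(4),R.from_quat(s['tcp_rot']).as_euler('ZYX',degrees=True).round(2),s['opening'])
a=snap('wrist','w7.png');b=snap('top','t7.png');c,M=cam('wrist')
zb=s['eef_pos'][2]+.0167+.012
for n in('wrist','top'):
    c,M=cam(n)
    for d in ctrl.silhouettes('bar_center',n)[:1]:
        cs,_=cv2.findContours(d['pixels'].astype(np.uint8),0,1)
        print(n,d['p'],[ray(c,M,*p,zb)[:2].round(3).tolist() for p in cv2.boxPoints(cv2.minAreaRect(np.vstack(cs)))])
cv2.imwrite('pics/m7.png',np.hstack([cv2.resize(a,(400,300)),cv2.resize(b[90:210,280:440],(400,300),interpolation=2)])[:,:,::-1])
```

```text
16.8 [ 0.6196 -0.2218  0.0948] [ 8.3940e+01 -1.0000e-02 -1.7996e+02] 0.21923044740294473
wrist 0.55 [[0.619, -0.128], [0.638, -0.13], [0.626, -0.275], [0.6, -0.272]]
top 0.64 [[0.638, -0.128], [0.638, -0.172], [0.614, -0.171], [0.614, -0.127]]
```

View pics/m7.png

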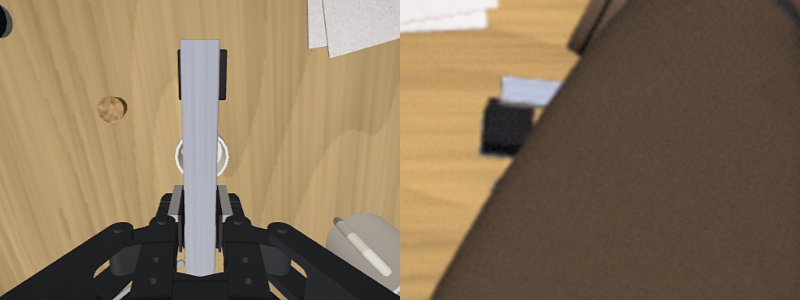

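The bar is held centrally, with its far end at y = -0.129 against -0.1275 wanted, and it is aligned over the block and dish. I'll lower it.

>>> apply_moves --pt "0.001 0 -0.02 0 0 0" --pt "0.001 0 -0.05 0 0 0" --pt "0.001 0 -0.07 0 0 0" --pt "0.001 0 -0.078 0 0 0" --pt "0.001 0 -0.082 0 0 0" --pt "0.001 0 -0.083 0 0 0" --pt "0.001 0 -0.083 0 0 0"

```text
time: 17.88
eef_pos: [0.6217, -0.2219, 0.0293]
tcp_rot: [0.743, 0.669, 0.0, 0.001]
contact_force: [-0.4, -0.4, -1.6]
opening: 0.22
finger_force: 39.9
```

>>> apply_moves --pt "0 0 -0.001 0 0 0" --pt "0 0 -0.002 0 0 0" --pt "0 0 -0.002 0 0 0"

```text
time: 18.25
eef_pos: [0.6217, -0.2219, 0.0284]
tcp_rot: [0.743, 0.669, 0.0, 0.0]
contact_force: [-3.0, 0.9, 4.9]
opening: 0.22
finger_force: 40.6
```

>>> apply_moves --pt "0 0 0 0 0 0" --pt "0 0 0 0 0 0" --pt "0 0 0 0 0 0" --pt "0 0 0 0 0 0" --pt "0 0 0.03 0 0 0" --pt "0 0 0.08 0 0 0" --pt "0 0 0.14 0 0 0" --pt "0 0 0.18 0 0 0" --pt "-0.07 0.07 0.2 0 0 0.133" --pt "-0.13 0.13 0.2 0 0 0.133" --pt "-0.18 0.18 0.2 0 0 0.133" --pt "-0.22 0.18 0.2 0 0 0.133" --pt "-0.22 0.18 0.2 0 0 0.133" --jaw 1

```text
time: 19.88
eef_pos: [0.4427, -0.0762, 0.1861]
tcp_rot: [0.707, 0.707, -0.0, -0.0]
contact_force: [1.0, -0.2, 0.3]
opening: 1.003
finger_force: 0.0
```

```bash
python3 w.py w8.png eyepiece_center bar_center
```

```text
19.875 [ 0.4427 -0.0762  0.1861] [ 9.0060e+01 -2.0000e-02 -1.7995e+02]
eyepiece_center 0.8 171 178 [ 0.3584 -0.0767  0.05  ] rect 172 181 [[0.341, -0.06], [0.38, -0.06], [0.378, -0.1], [0.337, -0.1]]
eyepiece_center 0.74 255 174 [ 0.4411 -0.0726  0.05  ] rect 256 174 [[0.424, -0.053], [0.459, -0.053], [0.459, -0.092], [0.424, -0.092]]
bar_center 0.83 432 262 [ 0.6515 -0.1894  0.012 ] rect 430 263 [[0.628, -0.236], [0.641, -0.138], [0.669, -0.148], [0.659, -0.247]]
```

View pics/w8.png

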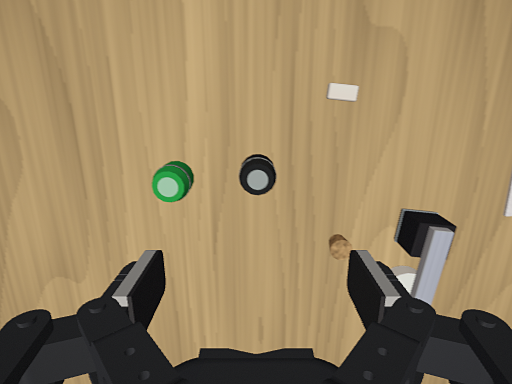

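The bar lies over the blocks, with its end at (437,232). The black eyepiece top is at (257,179), centred ahead of the gripper; the green one at (172,182) is a look-alike. I'll pick up the eyepiece with a narrower opening.

>>> apply_moves --pt "0 -0.001 -0.05 0 0 0" --pt "0 -0.001 -0.11 0 0 0" --pt "0 -0.001 -0.16 0 0 0" --pt "0 -0.001 -0.2 0 0 0" --pt "0 -0.001 -0.225 0 0 0" --pt "0 -0.001 -0.24 0 0 0" --pt "0 -0.001 -0.246 0 0 0" --pt "0 -0.001 -0.246 0 0 0" --jaw 0.75

```text
time: 21.02
eef_pos: [0.4458, -0.0788, -0.0096]
tcp_rot: [0.707, 0.707, 0.0, 0.0]
contact_force: [-0.0, 0.0, -0.0]
opening: 0.749
finger_force: 0.0
```

>>> apply_moves --pt "0 0 0 0 0 0" --pt "0 0 0 0 0 0" --pt "0 0 0 0 0 0" --pt "0 0 0 0 0 0" --pt "0 0 0 0 0 0" --pt "0 0 0 0 0 0" --jaw 0 --squeeze 35

```text
time: 21.78
eef_pos: [0.446, -0.0788, -0.0089]
tcp_rot: [0.707, 0.707, 0.0, 0.001]
contact_force: [-0.8, 0.3, 5.8]
opening: 0.434
finger_force: 35.3
```

>>> apply_moves --pt "0 0 0.04 0 0 0" --pt "0 0 0.11 0 0 0" --pt "0 0 0.17 0 0 0" --pt "0.04 0.06 0.2 0 0 0" --pt "0.09 0.12 0.2 0 0 0" --pt "0.14 0.18 0.2 0 0 0" --pt "0.18 0.24 0.2 0 0 0" --pt "0.21 0.29 0.2 0 0 0" --pt "0.22 0.3 0.2 0 0 0" --pt "0.22 0.3 0.2 0 0 0"

```text
time: 23.02
eef_pos: [0.6208, 0.1616, 0.1492]
tcp_rot: [0.707, 0.707, -0.001, -0.0]
contact_force: [0.5, 0.7, -0.6]
opening: 0.433
finger_force: 35.6
```

```bash
python3 w.py w9.png slide_box jar_center
```

```text
23.025 [0.6208 0.1616 0.1492] [ 9.0060e+01  3.0000e-02 -1.7991e+02]
slide_box 0.97 256 134 [0.6197 0.2055 0.03  ] rect 257 136 [[0.577, 0.249], [0.657, 0.254], [0.668, 0.154], [0.58, 0.148]]
slide_box 0.59 255 279 [0.619  0.0589 0.03  ] rect 254 278 [[0.56, 0.11], [0.645, 0.135], [0.681, 0.006], [0.586, -0.026]]
jar_center 0.97 40 78 [0.4584 0.25   0.06  ] rect 42 82 [[0.432, 0.265], [0.493, 0.265], [0.487, 0.229], [0.423, 0.229]]
```

View pics/w9.png

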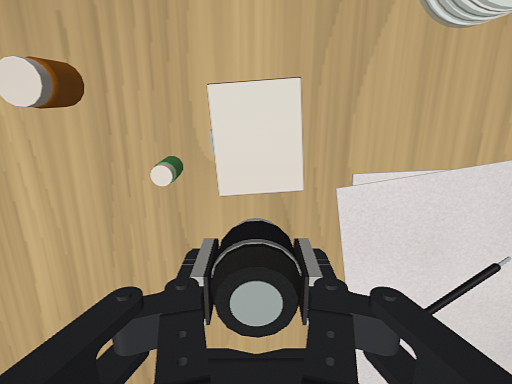

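Lid corners are at (208,84), (300,78), (303,190) and (219,195). The eyepiece is held upright with its top at (256,303), and the jar cap is at (22,82).

Run:
```python
from h import *
c,M=cam('wrist')
p=np.array([ray(c,M,u,v,.03)[:2] for u,v in[(208,84),(300,78),(303,190),(219,195)]]);print(p.round(3).tolist(),p.mean(0))
print('eye top',ray(c,M,256,303,.208),'jar',ray(c,M,22,82,.06))
```

```text
[[0.579, 0.246], [0.656, 0.25], [0.663, 0.152], [0.585, 0.148]] [0.62074245 0.19903503]
eye top [0.61961055 0.16096573 0.208     ] jar [0.44364377 0.2462876  0.06      ]
```

>>> apply_moves --pt "0 0.02 0 0 0 0" --pt "0 0.047 0 0 0 0" --pt "0 0.047 -0.05 0 0 0" --pt "0 0.047 -0.1 0 0 0" --pt "0 0.047 -0.135 0 0 0" --pt "0 0.047 -0.15 0 0 0" --pt "0 0.047 -0.156 0 0 0" --pt "0 0.047 -0.159 0 0 0" --pt "0 0.047 -0.159 0 0 0"

```text
time: 24.3
eef_pos: [0.6221, 0.1993, 0.0242]
tcp_rot: [0.707, 0.707, 0.001, 0.001]
contact_force: [0.5, 0.3, 0.1]
opening: 0.432
finger_force: 35.6
```

>>> apply_moves --pt "0 0 -0.001 0 0 0" --pt "0 0 -0.002 0 0 0" --pt "0 0 -0.003 0 0 0" --pt "0 0 -0.003 0 0 0"

```text
time: 24.8
eef_pos: [0.6214, 0.1991, 0.0212]
tcp_rot: [0.707, 0.707, 0.0, 0.0]
contact_force: [-1.7, -0.2, 2.9]
opening: 0.433
finger_force: 35.9
```

>>> apply_moves --pt "0 0 0 0 0 0" --pt "0 0 0 0 0 0" --pt "0 0 0 0 0 0" --pt "0 0 0.03 0 0 0" --pt "0 0 0.08 0 0 0" --pt "0 0 0.15 0 0 0" --pt "0 0 0.21 0 0 0" --pt "-0.07 0.02 0.21 0 0 0" --pt "-0.14 0.04 0.21 0 0 0" --pt "-0.2 0.055 0.21 0 0 0" --pt "-0.22 0.059 0.21 0 0 0" --pt "-0.22 0.059 0.21 0 0 0" --jaw 0.85

```text
time: 26.3
eef_pos: [0.445, 0.2466, 0.1888]
tcp_rot: [0.707, 0.708, 0.0, 0.0]
contact_force: [-0.2, 1.2, 0.6]
opening: 0.848
finger_force: 0.0
```

```bash
python3 w.py w10.png jar_center eyepiece_center slide_box
python3 - <<'E'
import cv2,numpy as np
from h import *
b=snap('side','s10.png')[:,:,::-1]
cv2.imwrite('pics/m10.png',np.hstack([cv2.resize(cv2.imread('pics/w10.png'),(400,300)),cv2.resize(b[80:260,130:370],(400,300),interpolation=2)]))
E
```

```text
26.3 [0.445  0.2466 0.1888] [ 9.0070e+01 -1.0000e-02  1.7993e+02]
jar_center 0.57 254 170 [0.4426 0.2553 0.06  ] rect 252 172 [[0.422, 0.276], [0.458, 0.277], [0.459, 0.231], [0.421, 0.231]]
eyepiece_center 0.72 402 196 [0.5901 0.2265 0.05  ] rect 416 208 [[0.556, 0.261], [0.64, 0.262], [0.66, 0.161], [0.567, 0.161]]
slide_box 0.94 402 199 [0.6001 0.2177 0.03  ] rect 415 209 [[0.574, 0.151], [0.565, 0.26], [0.654, 0.257], [0.672, 0.148]]
```

View pics/m10.png

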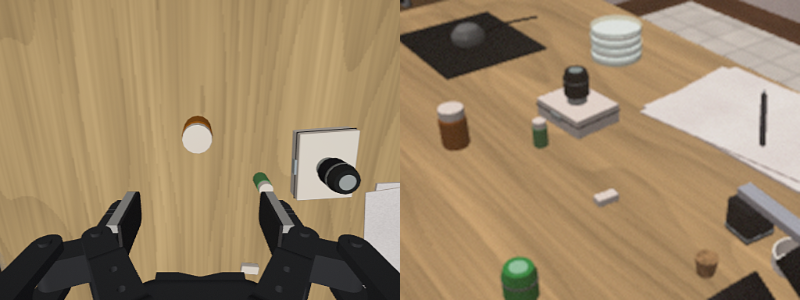

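The eyepiece stands upright and centred on the lid in the side view at (577,85). The jar cap is at wrist (252,177), which puts the jar near (0.441, 0.248). I'll pick it up.

>>> apply_moves --pt "-0.004 0.002 -0.05 0 0 0" --pt "-0.004 0.002 -0.11 0 0 0" --pt "-0.004 0.002 -0.16 0 0 0" --pt "-0.004 0.002 -0.2 0 0 0" --pt "-0.004 0.002 -0.225 0 0 0" --pt "-0.004 0.002 -0.237 0 0 0" --pt "-0.004 0.002 -0.241 0 0 0" --pt "-0.004 0.002 -0.241 0 0 0"

```text
time: 27.55
eef_pos: [0.4428, 0.2481, -0.0037]
tcp_rot: [0.707, 0.707, 0.001, 0.0]
contact_force: [-0.1, -0.0, 0.6]
opening: 0.851
finger_force: 0.0
```

>>> apply_moves --pt "0 0 0 0 0 0" --pt "0 0 0 0 0 0" --pt "0 0 0 0 0 0" --pt "0 0 0 0 0 0" --pt "0 0 0 0 0 0" --pt "0 0 0 0 0 0" --jaw 0 --squeeze 35

```text
time: 28.3
eef_pos: [0.4426, 0.2482, -0.0033]
tcp_rot: [0.707, 0.707, 0.0, 0.0]
contact_force: [-1.9, -0.2, 6.1]
opening: 0.456
finger_force: 35.5
```

>>> apply_moves --pt "0 0 0.04 0 0 0" --pt "0 0 0.1 0 0 0" --pt "0 0 0.16 0 0 0" --pt "0.04 -0.06 0.16 0 0 0" --pt "0.08 -0.12 0.16 0 0 -0.04" --pt "0.12 -0.19 0.16 0 0 -0.08" --pt "0.16 -0.26 0.16 0 0 -0.12" --pt "0.2 -0.33 0.16 0 0 -0.133" --pt "0.235 -0.39 0.16 0 0 -0.133" --pt "0.241 -0.407 0.16 0 0 -0.133" --pt "0.241 -0.407 0.15 0 0 -0.133" --pt "0.241 -0.407 0.1 0 0 -0.133" --pt "0.241 -0.407 0.05 0 0 -0.133" --pt "0.241 -0.407 0.02 0 0 -0.133" --pt "0.241 -0.407 0.008 0 0 -0.133" --pt "0.241 -0.407 0.002 0 0 -0.133" --pt "0.241 -0.407 0.001 0 0 -0.133" --pt "0.241 -0.407 -0.001 0 0 -0.133" --pt "0.241 -0.407 -0.001 0 0 -0.133"

```text
time: 30.68
eef_pos: [0.6358, -0.0777, -0.0032]
tcp_rot: [0.743, 0.669, 0.001, 0.001]
contact_force: [-1.7, 1.1, 5.7]
opening: 0.45
finger_force: 36.3
```

Touching the table. I'll release, rise and check.

>>> apply_moves --pt "0 0 0 0 0 0" --pt "0 0 0 0 0 0" --pt "0 0 0 0 0 0" --pt "0 0 0.03 0 0 0" --pt "0 0 0.09 0 0 0" --pt "0 0 0.16 0 0 0" --pt "0 0 0.23 0 0 0" --pt "0 0 0.28 0 0 0" --pt "0 0 0.28 0 0 0" --pt "0 0 0.28 0 0 0" --jaw 0.85

```text
time: 31.92
eef_pos: [0.6341, -0.0775, 0.2175]
tcp_rot: [0.743, 0.669, -0.001, -0.001]
contact_force: [-0.5, -0.3, -1.1]
opening: 0.849
finger_force: 0.0
```

```bash
python3 w.py w11.png jar_center bar_center
python3 - <<'E'
import cv2,numpy as np
from h import *
b=snap('side','s11.png')[:,:,::-1]
cv2.imwrite('pics/m11.png',np.hstack([cv2.resize(cv2.imread('pics/w11.png'),(400,300)),cv2.resize(b[80:290,130:410],(400,300),interpolation=2)]))
E
```

```text
31.925 [ 0.6341 -0.0775  0.2175] [ 8.4020e+01 -2.0000e-02 -1.7989e+02]
jar_center 0.55 257 164 [ 0.6346 -0.0683  0.06  ] rect 258 168 [[0.619, -0.05], [0.655, -0.053], [0.651, -0.096], [0.614, -0.093]]
```

View pics/m11.png

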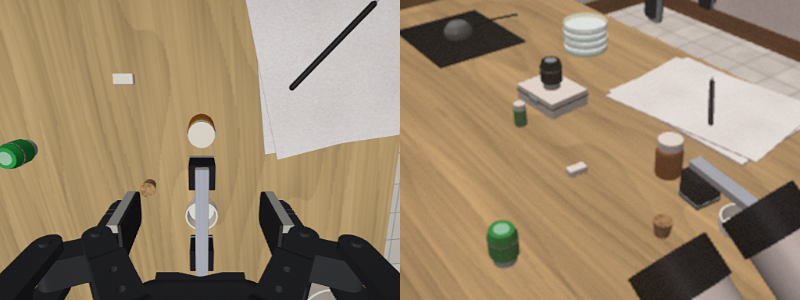

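The jar (202,133) stands in line with the blocks. The bar lies across both blocks over the dish, the eyepiece is on the lid, and the vial, stopper and eraser are still in place. I'm handing in.

```bash
python3 -c "
from plant import ctrl
print(ctrl.sign_off())"
```

```text
the job is handed in; nothing more can be done
None
```

The job is handed in, with no verdict returned: the last pictures show the dish midway between the blocks, the bar across both above it, the jar upright left of the left block and the eyepiece on the lid, with the vial, stopper and eraser not visibly moved.

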